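# Nudge the cell slide home against the reader's hidden spring stop

### The job

Pick up the screwdriver and, with its tip, gently nudge the cell slide along its guide into the reader, until you feel it bear firmly on the spring stop hidden inside; do not ram it, and do not touch the slide with the fingers. The slide must stay pressed against the stop by itself when you withdraw. Then lay the screwdriver flat on the bench again, clear of the reader, and leave the glassware and bottles standing where they are.

Things in the scene. Friction and masses are not known exactly. Their poses are not given: they have to be found in the camera images.
- reader: Bench cell reader, fixed. Base plate 215 x 90 x 8 mm; on its +x half a closed grey housing (115 long, 90 wide, 76 mm high), on its -x half an open guide: two walls 43 mm apart, tops 26 mm above the bench. Plate and guide end at x = -0.101. Origin: on the bench under the housing's mouth, on the guide's centre line. +x: the way the slide is pushed in (roughly to the robot's left); z up.
- reader_mouth (a point): Centre of the housing's mouth (43 wide, 40 mm high), 26 mm above the bench, axes as the reader's. Inside, unseen, a sprung stop faces the mouth; its distance varies and is not reported. Its spring takes about 3 N at first touch, 0.7 N more per mm, 6 N after 4 mm, where it is solid. More than 18 N damages it.
- slide: The cell slide: loose plain aluminium block, about 0.9 kg, 90 long (x), 40 wide (y), 36 mm high, in the guide with its front already in the mouth; a rubber bumper on the front sticks out 6 mm more. Origin: centre of its underside, 8 mm above the bench. +x points into the reader. It must travel some 15 to 70 mm. Its sliding friction, about 4 to 7 N, holds it against the stop's spring.
- slide_push (a point): Where to push: on the slide's flat rear face, on its centre line, 32 mm above the bench, so just over the guide walls. Axes as the slide's. The face spans 20 mm either side in y and from 24 mm below to 12 mm above this point.
- screwdriver: The screwdriver: 196 mm long, 0.09 kg, handle about 25 mm thick and 85 mm long, then a thin straight blade at most 6 mm wide. Origin: under its middle as it lies, z up, -y towards the tip, +y towards the handle.
- driver_grip (a point): Point to grip on the axis of the screwdriver's handle, 12.5 mm above the bench as it lies. The handle runs from 27 mm on the tip's side of it to 58 mm on the other. The tip lies 138 mm away along -y.
- driver_tip (a point): Tip of the screwdriver's blade, on its axis, same axes as driver_grip (-y points out of the tip).
- beaker_100_mid (a point): Clear beaker, 59 mm wide, 71 mm high, half-way up. Bystander.
- reagent_c_mid (a point): White bottle with a red screw cap, 56 mm across, 122 mm high, half-way up. Bystander.
- vial_1_mid (a point): Small white vial with a black cap, 21 mm across, 57 mm high, half-way up. Bystander.
Things that resemble listed ones, but are neither listed nor needed, are in the scene too. What is shaped like the slide but purple is not meant.

How it is judged:
On the way, in this order (a step that is already met when the one before it is completed fails the run):
1. the screwdriver is picked up (height (world z) of driver_grip above 0.025 m and contact force between screwdriver and the fingers above 2 N), for 0.1 s.
2. the slide, pushed by the screwdriver, bears on the hidden stop (contact force between slide_c1 and anything else above 2 N and contact force between screwdriver and slide above 2 N), for 0.05 s.
At the end, for the whole second after the job is handed in: The slide is at rest and its front bumper still presses on the hidden spring stop with more than 1.5 N by itself; the screwdriver lies flat on the bench, at rest (both ends of its axis below 18 mm), touching neither reader nor slide (contact force between slide_c1 and anything else above 1.5 N and linear speed of slide below 0.01 m/s and height (world z) of each of driver_grip, driver_tip below 0.018 m and linear speed of screwdriver below 0.02 m/s and contact force between screwdriver and reader below 0.1 N and contact force between screwdriver and slide below 0.1 N).
It fails at once if the stop is rammed or overloaded (more than 18 N on the slide's front bumper) (contact force between slide_c1 and anything else above 18 N).
It fails at once if the slide is pushed with more than 25 N (contact force between screwdriver and slide above 25 N).
It fails at once if the slide is shoved or hit fast (more than 0.2 m/s) (linear speed of slide above 0.2 m/s).
It fails at once if the fingers or the arm touch the slide (contact force between any of the fingers, the arm and slide above 0.5 N).
It fails at once if a bystander is moved more than 15 mm (distance of any of beaker_100_mid, reagent_c_mid, vial_1_mid from where it was at the start of the episode above 0.015 m).
It also fails if it takes over 72 s, if anything falls off the work surface, if the arm or the gripper's body presses on something with over 40 N, if the wrist force passes 120 N, or if a joint passes its speed limit or range.

### The arm

A 6-joint arm with a two-finger parallel gripper is mounted at the origin on a cart in front of the work surface, level with it; the furniture and walls round the work are solid. World frame = base frame: x ahead of the robot, y to its left, z up, the work surface at z = 0. Lengths are in m, angles in rad, forces in N, time in s.
With the tool pointing down it reaches from about 0.35 to 0.975 m from the base axis. Payload 4.9 kg.
Tool frame: the origin (TCP) lies on the centre line of the jaws, within the pads' length; the fingertips stand 14 mm ahead of it and the grasp point (between the pads) lies 5 mm behind it (manip.nose_length is the distance from the TCP to the fingertips, in m); z points along the fingers, y is the line along which they close (so a half turn about z gives the same grasp; the last joint's range is limited). The gripper opens to 85 mm and grips with 20 to 120 N. Pads are 22 mm wide; open, the fingers measure 114 mm over their backs; the gripper's body (76 mm by 85 mm) begins 54 mm behind the grasp point. The pads swing forward as they close: fully open they stand 13 mm farther back than shut.
Start: joints at [-1.253, 0.053, 1.613, -0, 1.476, -0.119], TCP at [0.264, -0.566, 0.245] pointing down, gripper open.
Joint ranges: [-3.01, 3.01], [-1.01, 2.22], [0.06, 2.58], [-1.02, 4.17], [0.09, 2.62], [-3.14, 3.14]. Speed limits (rad/s): [2.57, 2.57, 3.14, 3.14, 3.14, 3.14].

### API

Orientations are given as a unit quaternion [w, x, y, z].
In Python, from plant import manip, imaging gives the robot as it stands.
- The arm moves only by the tool play_rows, never from a script. Its argument "commands" is a list of rows, each a list of 6 numbers: the shift along the tool's x, y, z in mm, then the turn, a rotation vector about the tool's x, y, z in degrees. A call has 1 to 5 rows; each row shifts and turns the commanded pose from where the row before left it, along the tool's axes as they then stand; what a row does not reach is not made up. A row lasts 1/12 s, in which the tool goes at most 41.7 mm and 7.16 degrees, less where a joint would pass 70% of its speed; a pose out of reach is approached as far as the arm can. A call is refused whole if a number of a shift passes 41.7 or a number of a turn 7.16, either way. A call with a gripper value outside its range is refused whole. "hand" is the finger opening in mm, from 0 to 85.4, set as the call begins (left out, the last holds). The fingers move at their own pace and stop on an object; the grip force is fixed at half the most. Time passes only in rows, so rows that do not move let the fingers close. It gives the time, the measured TCP pose, the force, the opening and the grip force at its end, in the units of the state.
- manip.state(): the state, without advancing time (a new reading comes with each control period).
- imaging.grab_frame(name): name is "side" or "top" or "wrist"; returns a dict with "image" (400x640x3 uint8, red, green, blue), "fx", "fy", "cx", "cy" (pixels), "R" (3x3) and "t" (3): a world point X has camera coordinates R X + t; the wrist camera has in their place "mount" (4x4, takes a point from camera to tool coordinates, whose origin is the TCP and whose axes are the flange's). Camera axes: x right, y down, z forward; pixel columns grow to the right and rows downward; lengths in m; the calibration is good to about 2 mm. A picture is of the moment at which its call begins: read the wrist's pose just before it. There is no depth.
- manip.job_done(): hands the job in; it is judged then, once.
The state is a dict: "time": time; "joint_pos": joint angles; "joint_vel": joint speeds; "joint_efforts": joint torques, N m; "tool_pos": TCP position; "tool_rot": TCP orientation; "contact_force": force on the tool from outside, world axes, zero at the start; "ft_torque": the same for the moment, N m; "gripper_width": opening from 0.0 (shut) to 1.0 (fully open); "grasp_force": force on a finger pad.
Only numpy, scipy, OpenCV 4.12 (cv2) and the standard library are available. Lean on these libraries where they do the work, as an engineer would, in place of code of your own. Each camera call takes 0.05 s, during which the arm holds its last target. There are 200 camera calls.

## Working session

There is one attempt and no reset: what is moved stays moved. The work goes in short steps, Python scripts to look and compute and a tool call to move; the robot and the scene stay as the last step left them, time stands still between calls to the robot, and variables do not carry over. Pictures are saved under pics/ and viewed, at most 10 in all, crops included, and the job is handed in when it is done.

Besides the shell and the picture viewer there is one more tool, called after "Emit:" in YAML: its name, and indented under it one key for each argument. play_rows: Moves the arm, as the interface text tells. Its arguments: {"type":"object","properties":{"commands":{"type":"array","items":{"type":"array","items":{"type":"number"}}},"hand":{"type":"number"}},"required":["commands"]}

```bash
ls; mkdir -p pics; python3 - <<'E'
from plant import manip, imaging
import cv2
print(manip.state())
for n in ("side","top"):
    f=imaging.grab_frame(n); cv2.imwrite(f"pics/{n}0.png",f["image"][:,:,::-1])
    print(n,{k:v for k,v in f.items() if k!="image"})
E
```

```text
pics
{'time': 0.0, 'joint_pos': array([-1.25298669e+00,  5.34145487e-02,  1.61428112e+00,  1.56337664e-05,
        1.47598571e+00, -1.19001221e-01]), 'joint_vel': array([-0.00181257,  0.00040288,  0.00095826, -0.00064997,  0.00019658,
       -0.00027351]), 'joint_efforts': array([-1.36264807e-03, -3.93678117e+01, -3.70178640e+01, -2.14843853e-04,
        7.01169643e-03,  6.19955287e-06]), 'tool_pos': array([ 0.26422697, -0.56575514,  0.24403491]), 'tool_rot': array([-1.03997680e-03,  9.76243821e-01,  2.16672360e-01, -9.59003207e-05]), 'contact_force': array([0.76398887, 0.92735345, 0.17087303]), 'ft_torque': array([ 0.03832604, -0.02851846, -0.03446189]), 'grasp_force': 0.0, 'gripper_width': 1.0015225257539024}
side {'fx': 470.46440634825774, 'fy': 470.46440634825774, 'cx': 320.38698907443467, 'cy': 193.17910506676873, 'R': array([[ 0.98601931, -0.16630837, -0.01036522],
       [-0.09224966, -0.49301689, -0.86511522],
       [ 0.13876567,  0.85397651, -0.50146607]]), 't': array([-0.57403139,  0.13095638,  0.93990797])}
top {'fx': 519.2150641354713, 'fy': 519.2150641354713, 'cx': 317.01963711507995, 'cy': 202.04302395310583, 'R': array([[-0.02655593, -0.99946589, -0.01904521],
       [-0.99042158,  0.0288885 , -0.13502056],
       [ 0.13549864,  0.01527719, -0.99065974]]), 't': array([0.03837641, 0.5855967 , 1.30719289])}
```

View pics/top0.png

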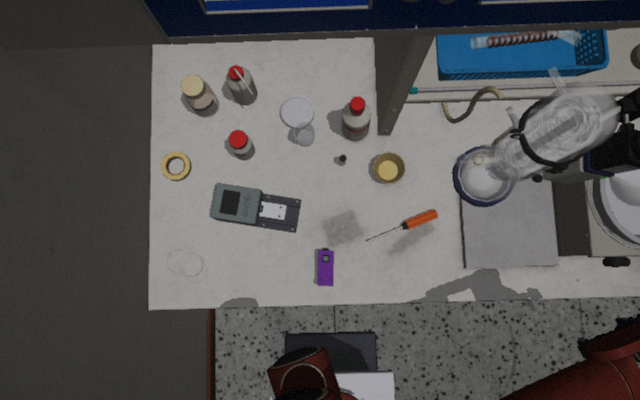

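View pics/side0.png

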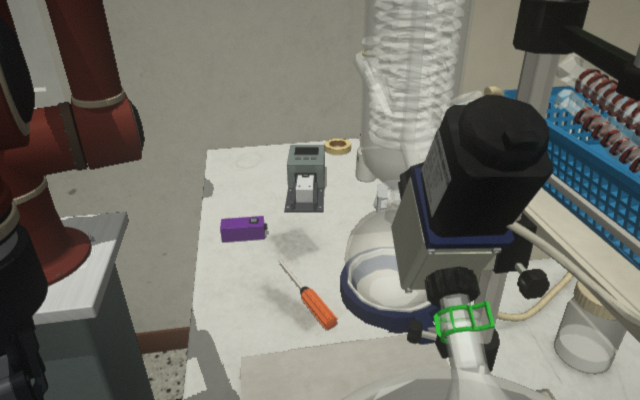

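The top view shows the grey reader (255,207) with the aluminium slide in its guide (273,211). The orange screwdriver has its handle at (420,219) and its tip at (367,240). The purple block at (325,268) is the decoy. The bystanders are above them: beaker, red-cap bottle and vial.

Next I'll take an enlarged crop to confirm, and measure the screwdriver.

```bash
cat > h.py <<'E'
import numpy as np, cv2
from plant import manip, imaging
def ray(f,u,v):
    d=f["R"].T@np.array([(u-f["cx"])/f["fx"],(v-f["cy"])/f["fy"],1.]); return -f["R"].T@f["t"],d/np.linalg.norm(d)
def plane(f,u,v,z):
    o,d=ray(f,u,v); return o+d*(z-o[2])/d[2]
def tri(f1,p1,f2,p2):
    o1,d1=ray(f1,*p1);o2,d2=ray(f2,*p2)
    s=np.linalg.lstsq(np.c_[d1,-d2],o2-o1,rcond=None)[0]
    a,b=o1+s[0]*d1,o2+s[1]*d2; return (a+b)/2,np.linalg.norm(a-b)
def proj(f,X):
    c=f["R"]@np.asarray(X)+f["t"]; return f["fx"]*c[0]/c[2]+f["cx"],f["fy"]*c[1]/c[2]+f["cy"]
E
python3 - <<'E'
from h import *
np.set_printoptions(precision=4,suppress=True)
F={n:imaging.grab_frame(n) for n in("top","side")}
M={}
for n,f in F.items():
    hsv=cv2.cvtColor(f["image"],cv2.COLOR_RGB2HSV)
    m=cv2.inRange(hsv,(3,150,90),(14,255,255)); 
    k,l,s,c=cv2.connectedComponentsWithStats(m)
    i=[i for i in range(1,k) if s[i,4]>60]
    for j in i: print(n,s[j],c[j])
    i=max(i,key=lambda j:s[j,4]); p=np.argwhere(l==i)[:,::-1].astype(float)
    ctr=p.mean(0);v=np.linalg.svd(p-ctr,full_matrices=False)[2][0];t=(p-ctr)@v
    e=[ctr+v*t.min(),ctr+v*t.max()]; M[n]=ctr
    for q in e+[ctr]: print(q, plane(f,*q,.0125))
print(tri(F["top"],M["top"],F["side"],M["side"]))
print("tip",plane(F["top"],367,240,.0125))
im=F["top"]["image"][165:295,200:450,::-1]; a=cv2.resize(im,None,fx=3.2,fy=3.2,interpolation=cv2.INTER_CUBIC)[:, :800]
cv2.imwrite("pics/topc.png",a)
im=F["side"]["image"][135:335,215:345,::-1]; cv2.imwrite("pics/sidec.png",cv2.resize(im,None,fx=3,fy=3,interpolation=cv2.INTER_CUBIC))
E
```

```text
top [406 210  31  19 277] [421.1588 218.6065]
[435.81   212.5411] [ 0.5533 -0.2891  0.0125]
[406.6054 224.6314] [ 0.5236 -0.211   0.0125]
[421.1588 218.6065] [ 0.5383 -0.2499  0.0125]
side [ 30 109  21  25 253] [ 38.7154 121.0119]
side [302 289  34  39 621] [318.5717 308.3865]
[303.8506 290.1204] [ 0.5186 -0.2017  0.0125]
[332.37   325.5077] [ 0.5525 -0.2932  0.0125]
[318.5717 308.3865] [ 0.5369 -0.251   0.0125]
(array([ 0.5377, -0.25  ,  0.0115]), np.float64(0.0014138802567718925))
tip [ 0.4862 -0.1057  0.0125]
```

View pics/topc.png

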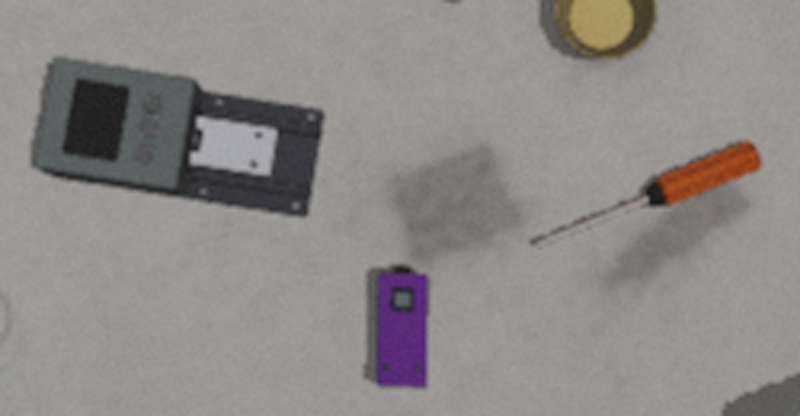

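View pics/sidec.png

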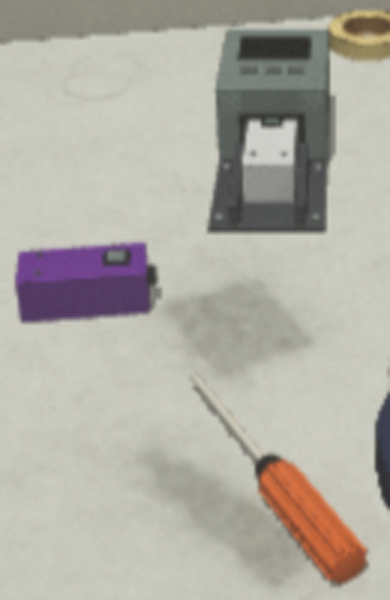

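Two things are slide-shaped: the aluminium block in the guide (top 273,211) and the purple block (325,268). The crop confirms that the aluminium one, between the walls with its front in the mouth, is the slide. In the crop, the plate's -x corners are at (323,108) and (307,215), and the slide's rear top edge runs from (277,127) to (272,176).

```bash
python3 - <<'E'
from h import *
np.set_printoptions(precision=4,suppress=True)
T=imaging.grab_frame("top");S=imaging.grab_frame("side")
t=lambda x,y,z:plane(T,200+x/3.2-.35,165+y/3.2-.35,z)
s=lambda x,y,z:plane(S,215+x/3-.35,135+y/3-.35,z)
ang=lambda a,b:np.degrees(np.arctan2(*(b-a)[[1,0]]))
pa,pb=t(323,108,.008),t(307,215,.008); print("plate end",pa,pb,np.linalg.norm(pa-pb),ang(pb,pa)+90, (pa+pb)/2)
pa,pb=s(326,231,.008),s(207,231,.008); print("plate end side",pa,pb,np.linalg.norm(pa-pb),ang(pb,pa)+90,(pa+pb)/2)
h=[t(*p,.076) for p in((198,80),(187,190),(36,168),(53,58))];print("housing top",*h,ang(h[0],h[3]),ang(h[1],h[2]),np.linalg.norm(h[0]-h[1]),np.linalg.norm(h[0]-h[3]))
q=[t(*p,.044) for p in((277,127),(272,176),(190,162),(196,115))];print("slide",*q,ang(q[0],q[3]),ang(q[1],q[2]),np.linalg.norm(q[0]-q[1]),(q[0]+q[1])/2)
q=[s(*p,.044) for p in((296,163),(243,163))];print("slide side",*q,ang(q[1],q[0])+90,np.linalg.norm(q[0]-q[1]),(q[0]+q[1])/2)
print(manip.nose_length)
E
```

```text
plate end [0.6019 0.066  0.008 ] [0.5132 0.0812 0.008 ] 0.09001461921504084 80.28836600682381 [0.5575 0.0736 0.008 ]
plate end side [0.5982 0.0548 0.008 ] [0.5097 0.0712 0.008 ] 0.09000562169666591 79.48859496034898 [0.554 0.063 0.008]
housing top [0.6174 0.1615 0.076 ] [0.5301 0.1712 0.076 ] [0.5509 0.2904 0.076 ] [0.6385 0.2769 0.076 ] 79.61114303479064 80.09813385018926 0.08786126951120155 0.11734789668750581
slide [0.5822 0.1019 0.044 ] [0.5425 0.1066 0.044 ] [0.5558 0.1727 0.044 ] [0.594  0.1674 0.044 ] 79.85973024450082 78.66433278196428 0.039986422429449726 [0.5624 0.1043 0.044 ]
slide side [0.5828 0.099  0.044 ] [0.5428 0.1065 0.044 ] 79.38040832160912 0.04073069946789226 [0.5628 0.1027 0.044 ]
0.014
```

Emit:
play_rows:
  commands:
    - [0,0,0,0,0,-7.1]
    - [0,0,0,0,0,-7.1]
    - [0,0,0,0,0,-7.1]
    - [0,0,0,0,0,-7.1]
    - [0,0,0,0,0,-7.1]
  hand: 60

```text
time: 0.72
tool_pos: [0.2644, -0.5663, 0.2452]
tool_rot: [-0.0, 0.862, 0.507, 0.0]
contact_force: [0.3, -0.6, 0.3]
gripper_width: 0.7
grasp_force: 0.0
```

Emit:
play_rows:
  commands:
    - [0,0,0,0,0,-7.1]
    - [0,0,0,0,0,-7.1]
    - [0,0,0,0,0,-7.1]
    - [0,0,0,0,0,-7.1]
    - [0,0,0,0,0,-7.1]

```text
time: 1.13
tool_pos: [0.2644, -0.5662, 0.2452]
tool_rot: [-0.0, 0.667, 0.745, 0.0]
contact_force: [-0.0, -1.1, -0.4]
gripper_width: 0.698
grasp_force: 0.0
```

Emit:
play_rows:
  commands:
    - [0,0,0,0,0,-7.1]
    - [0,0,0,0,0,-7.1]
    - [30,15,0,0,0,0]
    - [30,15,0,0,0,0]
    - [30,15,0,0,0,0]

```text
time: 1.55
tool_pos: [0.2753, -0.4653, 0.2448]
tool_rot: [-0.0, 0.572, 0.82, 0.0]
contact_force: [0.2, 0.4, -0.5]
gripper_width: 0.702
grasp_force: 0.0
```

Emit:
play_rows:
  commands:
    - [30,15,0,0,0,0]
    - [30,15,0,0,0,0]
    - [30,15,0,0,0,0]
    - [30,15,0,0,0,0]
    - [30,15,0,0,0,0]

```text
time: 1.97
tool_pos: [0.2939, -0.2981, 0.2452]
tool_rot: [0.0, 0.572, 0.82, 0.0]
contact_force: [1.4, 0.3, 0.4]
gripper_width: 0.703
grasp_force: 0.0
```

Emit:
play_rows:
  commands:
    - [30,15,0,0,0,0]
    - [30,15,0,0,0,0]
    - [-10,27,0,0,0,0]
    - [-10,27,0,0,0,0]
    - [-10,27,0,0,0,0]

```text
time: 2.38
tool_pos: [0.3888, -0.2322, 0.2462]
tool_rot: [0.002, 0.572, 0.82, -0.0]
contact_force: [-0.2, -0.5, 1.0]
gripper_width: 0.708
grasp_force: 0.0
```

Emit:
play_rows:
  commands:
    - [-10,27,0,0,0,0]
    - [-10,27,0,0,0,0]
    - [-10,27,0,0,0,0]
    - [-10,27,0,0,0,0]
    - [-10,27,0,0,0,0]

```text
time: 2.8
tool_pos: [0.5332, -0.2331, 0.2451]
tool_rot: [-0.0, 0.572, 0.82, -0.0]
contact_force: [-0.7, 0.1, 0.2]
gripper_width: 0.703
grasp_force: 0.0
```

```bash
cat >> h.py <<'E'
from scipy.spatial.transform import Rotation as Rn
def wrist():
    s=manip.state(); f=imaging.grab_frame("wrist"); W=np.eye(4); w=s["tool_rot"]
    W[:3,:3]=Rn.from_quat([w[1],w[2],w[3],w[0]]).as_matrix(); W[:3,3]=s["tool_pos"]
    C=np.linalg.inv(W@np.array(f["mount"])); f["R"],f["t"]=C[:3,:3],C[:3,3]; return f
def handle(f,z):
    m=cv2.inRange(cv2.cvtColor(f["image"],cv2.COLOR_RGB2HSV),(3,150,90),(14,255,255))
    k,l,s,c=cv2.connectedComponentsWithStats(m); i=1+np.argmax(s[1:,4])
    p=np.argwhere(l==i)[:,::-1].astype(float);q=p.mean(0);v=np.linalg.svd(p-q,full_matrices=False)[2][0];t=(p-q)@v
    return [plane(f,*(q+v*x),z) for x in (t.min(),0,t.max())]
E
python3 - <<'E'
from h import *
np.set_printoptions(precision=4,suppress=True)
f=wrist(); e=handle(f,.0125); print(*e,np.linalg.norm(e[0]-e[2]),np.degrees(np.arctan2(*(e[0]-e[2])[[1,0]])))
cv2.imwrite("pics/w1.png",f["image"][:,:,::-1])
E
```

```text
[ 0.5216 -0.2105  0.0125] [ 0.5361 -0.2488  0.0125] [ 0.552  -0.2909  0.0125] 0.0859734825591434 110.69627201122486
```

View pics/w1.png

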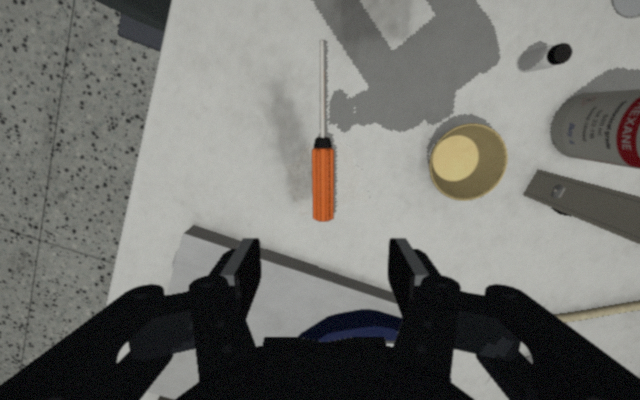

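The wrist view shows the handle along the tool's x axis at column 322, between the open fingers, with nothing under them except a dish to one side. I'm descending now.

Emit:
play_rows:
  commands:
    - [0,-1,30,0,0,0]
    - [0,0,40,0,0,0]
    - [0,0,40,0,0,0]
    - [0,0,40,0,0,0]
    - [0,0,30,0,0,0]

```text
time: 3.27
tool_pos: [0.5292, -0.2327, 0.0617]
tool_rot: [-0.002, 0.572, 0.82, -0.0]
contact_force: [-1.0, 0.9, 0.2]
gripper_width: 0.702
grasp_force: 0.0
```

Emit:
play_rows:
  commands:
    - [0,0,20,0,0,0]
    - [0,0,15,0,0,0]
    - [0,0,8,0,0,0]
    - [0,0,5,0,0,0]
    - [0,0,0,0,0,0]

```text
time: 3.68
tool_pos: [0.5305, -0.2335, 0.0167]
tool_rot: [-0.001, 0.572, 0.82, -0.0]
contact_force: [0.7, -0.5, 0.3]
gripper_width: 0.703
grasp_force: 0.0
```

Emit:
play_rows:
  commands:
    - [0,0,0,0,0,0]
    - [0,0,0,0,0,0]
    - [0,0,0,0,0,0]
    - [0,0,0,0,0,0]
    - [0,0,0,0,0,0]
  hand: 10

```text
time: 4.1
tool_pos: [0.532, -0.2343, 0.0191]
tool_rot: [0.001, 0.572, 0.82, 0.0]
contact_force: [-0.3, 0.6, 5.2]
gripper_width: 0.271
grasp_force: 60.5
```

Emit:
play_rows:
  commands:
    - [0,0,0,0,0,0]
    - [0,0,0,0,0,0]
    - [0,0,0,0,0,0]

```text
time: 4.35
tool_pos: [0.532, -0.2344, 0.0191]
tool_rot: [0.001, 0.572, 0.82, 0.0]
contact_force: [-0.2, 0.4, 5.4]
gripper_width: 0.267
grasp_force: 60.5
```

Emit:
play_rows:
  commands:
    - [0,0,-6,0,0,0]
    - [0,0,-12,0,0,0]
    - [0,0,-15,0,0,0]
    - [0,0,-15,0,0,0]
    - [0,0,-12,0,0,0]

```text
time: 4.77
tool_pos: [0.531, -0.2338, 0.079]
tool_rot: [0.0, 0.572, 0.82, 0.0]
contact_force: [0.6, -0.0, -0.6]
gripper_width: 0.269
grasp_force: 59.7
```

Emit:
play_rows:
  commands:
    - [0,0,0,0,0,6.1]
    - [0,0,0,0,0,6.1]
    - [0,0,0,0,0,6.1]
    - [0,0,0,0,0,6.1]
    - [0,0,0,0,0,6.1]

```text
time: 5.18
tool_pos: [0.5307, -0.2336, 0.0779]
tool_rot: [0.0, 0.769, 0.639, 0.0]
contact_force: [0.4, -0.0, -0.6]
gripper_width: 0.265
grasp_force: 59.7
```

Emit:
play_rows:
  commands:
    - [0,0,0,0,0,0]

```text
time: 5.27
tool_pos: [0.5307, -0.2336, 0.0778]
tool_rot: [0.0, 0.768, 0.64, 0.0]
contact_force: [0.2, 1.0, -0.6]
gripper_width: 0.267
grasp_force: 59.7
```

```bash
python3 - <<'E'
from h import *
np.set_printoptions(precision=4,suppress=True)
st=manip.state();print(st["tool_pos"],st["tool_rot"],st["contact_force"],st["grasp_force"])
T=imaging.grab_frame("top");S=imaging.grab_frame("side")
u=np.array([np.cos(np.radians(79.7)),np.sin(np.radians(79.7)),0]);g=st["tool_pos"]-[0,0,.0066];tp=g+.138*u
print("expected tip",tp,proj(T,tp),proj(S,tp))
A=[]
for f,n in((T,"t"),(S,"s")):
    a,b=proj(f,tp); a,b=int(a)-50,int(b)-37
    A.append(cv2.resize(f["image"][b:b+75,a:a+100,::-1],None,fx=4,fy=4,interpolation=cv2.INTER_CUBIC)); print(n,a,b)
cv2.imwrite("pics/tip.png",np.hstack(A))
E
```

```text
[ 0.5307 -0.2336  0.0778] [0.0001 0.7681 0.6403 0.    ] [ 0.1803  1.0436 -0.6118] 59.724285677075386
expected tip [ 0.5554 -0.0978  0.0712] (np.float64(364.59133304082684), np.float64(211.17928895380763)) (np.float64(314.7039327079831), np.float64(227.95675583647323))
t 314 174
s 264 190
```

View pics/tip.png

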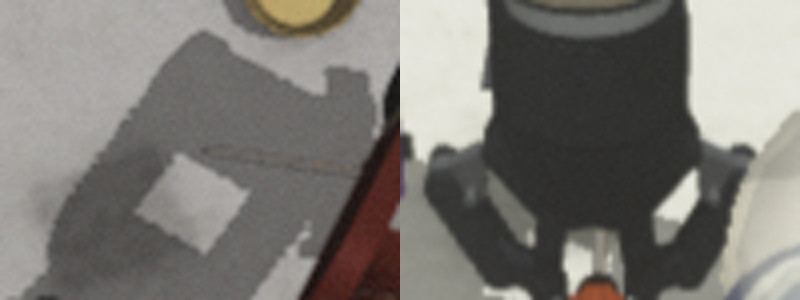

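The top view puts the tip at (364.6,211.4), and the predicted position was (364.6,211.2), so the driver sits straight in the grip. The gripper hides the tip in the side view. Next is the approach, staying high.

Emit:
play_rows:
  commands:
    - [20,-6,0,0,0,0]
    - [34,-6,0,0,0,0]
    - [40,-6,0,0,0,0]
    - [40,-6,0,0,0,0]
    - [25,-5,0,0,0,0]

```text
time: 5.78
tool_pos: [0.5303, -0.0692, 0.0774]
tool_rot: [-0.0, 0.766, 0.642, 0.0]
contact_force: [0.2, 0.5, -1.0]
gripper_width: 0.269
grasp_force: 59.7
```

Emit:
play_rows:
  commands:
    - [15,0,5,0,0,0]
    - [0,0,10,0,0,0]
    - [0,0,6,0,0,0]
    - [0,0,0,0,0,0]

```text
time: 6.12
tool_pos: [0.5319, -0.0575, 0.0543]
tool_rot: [-0.001, 0.767, 0.641, -0.001]
contact_force: [-0.2, 0.6, -0.4]
gripper_width: 0.271
grasp_force: 59.7
```

```bash
python3 - <<'E'
from h import *
np.set_printoptions(precision=4,suppress=True)
st=manip.state();print(st["tool_pos"],st["tool_rot"],st["contact_force"],st["grasp_force"])
T=imaging.grab_frame("top");S=wrist()
u=np.array([np.cos(np.radians(79.7)),np.sin(np.radians(79.7)),0]);g=st["tool_pos"]-[0,0,.0066];tp=g+.138*u
print("expected tip",tp,proj(T,tp),proj(S,tp),"face top mid",proj(T,[.5625,.1035,.044]),proj(S,[.5625,.1035,.044]))
A=[]
for f,n in((T,"t"),(S,"s")):
    a,b=proj(f,tp); a,b=int(a)-50,max(int(b)-75,0)
    A.append(cv2.resize(f["image"][b:b+150,a:a+100,::-1],None,fx=4,fy=4,interpolation=cv2.INTER_CUBIC)); print(n,a,b,A[-1].shape)
h=min(x.shape[0] for x in A)
cv2.imwrite("pics/tip2.png",np.hstack([x[:h] for x in A]))
E
```

```text
[ 0.5319 -0.0575  0.0543] [-0.0013  0.7673  0.6413 -0.0012] [-0.2377  0.6325 -0.3781] 59.720594845712185
expected tip [0.5566 0.0783 0.0477] (np.float64(295.45025332909336), np.float64(213.77071487857089)) (np.float64(323.9691373651082), np.float64(-103.95792051482337)) face top mid (np.float64(285.7274550904327), np.float64(211.92628572676006)) (np.float64(327.93747916664813), np.float64(-188.35554434388948))
t 245 138 (600, 400, 3)
s 273 0 (600, 400, 3)
```

View pics/tip2.png

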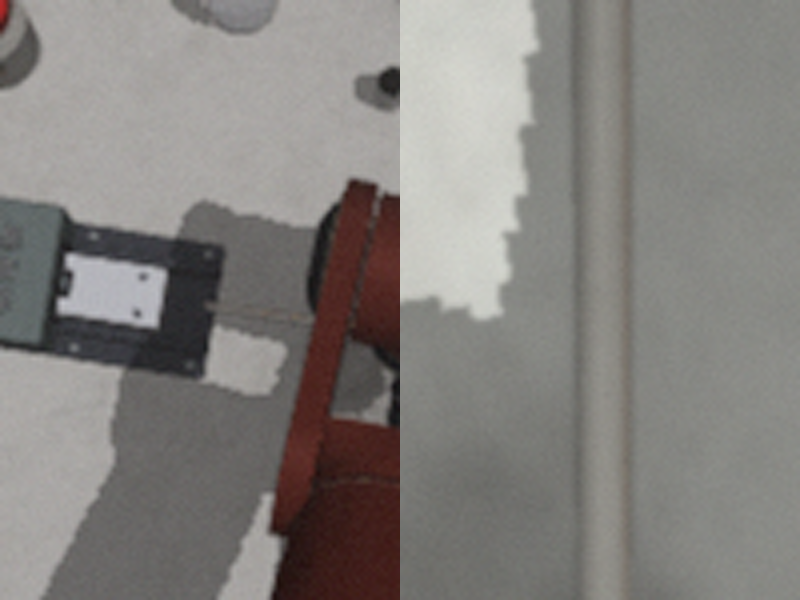

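The tip is at (296.4,214), as predicted, and the face is about 25 mm ahead on the centre line. I'm lowering to push height and then creeping up to contact.

Emit:
play_rows:
  commands:
    - [0,1,6,0,0,0]
    - [0,0,6,0,0,0]
    - [0,0,0,0,0,0]
    - [0,0,0,0,0,0]

```text
time: 6.55
tool_pos: [0.5338, -0.0577, 0.0436]
tool_rot: [-0.001, 0.768, 0.641, -0.0]
contact_force: [-0.1, -0.1, -1.1]
gripper_width: 0.267
grasp_force: 59.7
```

Emit:
play_rows:
  commands:
    - [4,0,0,0,0,0]
    - [4,0,0,0,0,0]
    - [4,0,0,0,0,0]
    - [3,0,0,0,0,0]
    - [0,0,0,0,0,0]

```text
time: 6.97
tool_pos: [0.5372, -0.0419, 0.0445]
tool_rot: [0.0, 0.767, 0.641, 0.0]
contact_force: [-0.3, 0.4, -0.6]
gripper_width: 0.269
grasp_force: 59.7
```

Emit:
play_rows:
  commands:
    - [1,0,2,0,0,0]
    - [1,0,1,0,0,0]
    - [1,0,0,0,0,0]
    - [1,0,0,0,0,0]
    - [1,0,0,0,0,0]

```text
time: 7.38
tool_pos: [0.5379, -0.0378, 0.0413]
tool_rot: [-0.0, 0.768, 0.641, -0.0]
contact_force: [-0.5, 0.1, -0.5]
gripper_width: 0.269
grasp_force: 59.7
```

Emit:
play_rows:
  commands:
    - [1,0,0,0,0,0]
    - [1,0,0,0,0,0]
    - [1,0,0,0,0,0]
    - [1,0,0,0,0,0]
    - [1,0,0,0,0,0]

```text
time: 7.8
tool_pos: [0.5388, -0.0328, 0.0414]
tool_rot: [0.0, 0.768, 0.641, 0.0]
contact_force: [0.2, 0.3, 0.7]
gripper_width: 0.266
grasp_force: 59.7
```

Emit:
play_rows:
  commands:
    - [1,0,0,0,0,0]
    - [1,0,0,0,0,0]
    - [1,0,0,0,0,0]
    - [1,0,0,0,0,0]
    - [1,0,0,0,0,0]

```text
time: 8.22
tool_pos: [0.5396, -0.0291, 0.0414]
tool_rot: [0.001, 0.767, 0.641, -0.001]
contact_force: [-0.6, -6.1, -0.4]
gripper_width: 0.272
grasp_force: 59.7
```

Contact, at about 6 N. At least 15 mm of travel is certain, so I'll push 10 mm and then feel more finely.

Emit:
play_rows:
  commands:
    - [1,0,0,0,0,0]
    - [1,0,0,0,0,0]
    - [1,0,0,0,0,0]
    - [1,0,0,0,0,0]
    - [1,0,0,0,0,0]

```text
time: 8.63
tool_pos: [0.5405, -0.0242, 0.0414]
tool_rot: [0.001, 0.768, 0.641, -0.001]
contact_force: [0.2, -5.6, 0.2]
gripper_width: 0.269
grasp_force: 59.7
```

Emit:
play_rows:
  commands:
    - [1,0,0,0,0,0]
    - [1,0,0,0,0,0]
    - [1,0,0,0,0,0]
    - [1,0,0,0,0,0]
    - [1,0,0,0,0,0]

```text
time: 9.05
tool_pos: [0.5414, -0.0193, 0.0414]
tool_rot: [0.001, 0.768, 0.641, -0.001]
contact_force: [-1.0, -5.2, -0.7]
gripper_width: 0.27
grasp_force: 59.7
```

Emit:
play_rows:
  commands:
    - [0.6,0,0,0,0,0]
    - [0.6,0,0,0,0,0]
    - [0.6,0,0,0,0,0]
    - [0.6,0,0,0,0,0]
    - [0.6,0,0,0,0,0]

```text
time: 9.47
tool_pos: [0.542, -0.0164, 0.0414]
tool_rot: [0.001, 0.768, 0.641, -0.001]
contact_force: [-1.5, -5.8, -1.0]
gripper_width: 0.269
grasp_force: 59.7
```

Emit:
play_rows:
  commands:
    - [0.6,0,0,0,0,0]
    - [0.6,0,0,0,0,0]
    - [0.6,0,0,0,0,0]
    - [0.6,0,0,0,0,0]
    - [0.6,0,0,0,0,0]

```text
time: 9.88
tool_pos: [0.5425, -0.0134, 0.0414]
tool_rot: [0.001, 0.768, 0.641, -0.001]
contact_force: [-1.1, -5.1, -0.6]
gripper_width: 0.27
grasp_force: 59.7
```

Emit:
play_rows:
  commands:
    - [0.6,0,0,0,0,0]
    - [0.6,0,0,0,0,0]
    - [0.6,0,0,0,0,0]
    - [0.6,0,0,0,0,0]
    - [0.6,0,0,0,0,0]

```text
time: 10.3
tool_pos: [0.543, -0.0105, 0.0414]
tool_rot: [0.001, 0.768, 0.641, -0.001]
contact_force: [-0.7, -6.0, 0.9]
gripper_width: 0.267
grasp_force: 59.7
```

Emit:
play_rows:
  commands:
    - [0.6,0,0,0,0,0]
    - [0.6,0,0,0,0,0]
    - [0.6,0,0,0,0,0]
    - [0.6,0,0,0,0,0]
    - [0.6,0,0,0,0,0]

```text
time: 10.72
tool_pos: [0.5436, -0.0075, 0.0414]
tool_rot: [0.001, 0.768, 0.641, -0.001]
contact_force: [-1.3, -5.3, -0.0]
gripper_width: 0.269
grasp_force: 59.7
```

Emit:
play_rows:
  commands:
    - [0.6,0,0,0,0,0]
    - [0.6,0,0,0,0,0]
    - [0.6,0,0,0,0,0]
    - [0.6,0,0,0,0,0]
    - [0.6,0,0,0,0,0]

```text
time: 11.13
tool_pos: [0.544, -0.0046, 0.0413]
tool_rot: [0.001, 0.768, 0.641, -0.001]
contact_force: [-1.2, -5.4, 0.1]
gripper_width: 0.27
grasp_force: 59.7
```

Emit:
play_rows:
  commands:
    - [0.6,0,0,0,0,0]
    - [0.6,0,0,0,0,0]
    - [0.6,0,0,0,0,0]
    - [0.6,0,0,0,0,0]
    - [0.6,0,0,0,0,0]

```text
time: 11.55
tool_pos: [0.5446, -0.0017, 0.0414]
tool_rot: [0.001, 0.768, 0.641, -0.001]
contact_force: [-1.8, -5.2, -0.1]
gripper_width: 0.264
grasp_force: 59.7
```

Emit:
play_rows:
  commands:
    - [0.6,0,0,0,0,0]
    - [0.6,0,0,0,0,0]
    - [0.6,0,0,0,0,0]
    - [0.6,0,0,0,0,0]
    - [0.6,0,0,0,0,0]

```text
time: 11.97
tool_pos: [0.5451, 0.0013, 0.0414]
tool_rot: [0.001, 0.768, 0.641, -0.001]
contact_force: [-1.1, -6.5, 0.6]
gripper_width: 0.269
grasp_force: 59.7
```

Emit:
play_rows:
  commands:
    - [0.6,0,0,0,0,0]
    - [0.6,0,0,0,0,0]
    - [0.6,0,0,0,0,0]
    - [0.6,0,0,0,0,0]
    - [0.6,0,0,0,0,0]

```text
time: 12.38
tool_pos: [0.5456, 0.0043, 0.0414]
tool_rot: [0.001, 0.768, 0.641, -0.001]
contact_force: [-1.5, -5.7, -0.6]
gripper_width: 0.27
grasp_force: 59.7
```

Emit:
play_rows:
  commands:
    - [0.6,0,0,0,0,0]
    - [0.6,0,0,0,0,0]
    - [0.6,0,0,0,0,0]
    - [0.6,0,0,0,0,0]
    - [0.6,0,0,0,0,0]

```text
time: 12.8
tool_pos: [0.5462, 0.0072, 0.0413]
tool_rot: [0.001, 0.768, 0.641, -0.001]
contact_force: [-1.0, -5.9, 0.1]
gripper_width: 0.271
grasp_force: 59.7
```

Emit:
play_rows:
  commands:
    - [0.6,0,0,0,0,0]
    - [0.6,0,0,0,0,0]
    - [0.6,0,0,0,0,0]
    - [0.6,0,0,0,0,0]
    - [0.6,0,0,0,0,0]

```text
time: 13.22
tool_pos: [0.5467, 0.0102, 0.0413]
tool_rot: [0.001, 0.768, 0.641, -0.001]
contact_force: [-1.6, -5.8, -0.6]
gripper_width: 0.271
grasp_force: 59.7
```

Emit:
play_rows:
  commands:
    - [0.6,0,0,0,0,0]
    - [0.6,0,0,0,0,0]
    - [0.6,0,0,0,0,0]
    - [0.6,0,0,0,0,0]
    - [0.6,0,0,0,0,0]

```text
time: 13.63
tool_pos: [0.5472, 0.0131, 0.0413]
tool_rot: [0.001, 0.768, 0.641, -0.001]
contact_force: [-1.9, -5.4, -1.0]
gripper_width: 0.272
grasp_force: 59.7
```

Emit:
play_rows:
  commands:
    - [0.6,0,0,0,0,0]
    - [0.6,0,0,0,0,0]
    - [0.6,0,0,0,0,0]
    - [0.6,0,0,0,0,0]
    - [0.6,0,0,0,0,0]

```text
time: 14.05
tool_pos: [0.5477, 0.0161, 0.0413]
tool_rot: [0.001, 0.768, 0.641, -0.001]
contact_force: [-0.5, -6.1, -0.6]
gripper_width: 0.27
grasp_force: 59.7
```

Emit:
play_rows:
  commands:
    - [0.6,0,0,0,0,0]
    - [0.6,0,0,0,0,0]
    - [0.6,0,0,0,0,0]
    - [0.6,0,0,0,0,0]
    - [0.6,0,0,0,0,0]

```text
time: 14.47
tool_pos: [0.5482, 0.0187, 0.0413]
tool_rot: [0.001, 0.767, 0.641, -0.001]
contact_force: [-1.8, -8.0, 0.5]
gripper_width: 0.266
grasp_force: 59.7
```

The force has risen and the advance lags, so this is probably the stop. I'll confirm with smaller steps.

Emit:
play_rows:
  commands:
    - [0.4,0,0,0,0,0]
    - [0.4,0,0,0,0,0]
    - [0.4,0,0,0,0,0]
    - [0,0,0,0,0,0]

```text
time: 14.8
tool_pos: [0.5484, 0.0194, 0.0413]
tool_rot: [0.001, 0.767, 0.641, -0.002]
contact_force: [-1.6, -8.4, -1.2]
gripper_width: 0.27
grasp_force: 59.8
```

Emit:
play_rows:
  commands:
    - [0.4,0,0,0,0,0]
    - [0.4,0,0,0,0,0]
    - [0.4,0,0,0,0,0]
    - [0.4,0,0,0,0,0]

```text
time: 15.13
tool_pos: [0.5486, 0.0206, 0.0413]
tool_rot: [0.002, 0.767, 0.641, -0.002]
contact_force: [-1.3, -9.9, -1.0]
gripper_width: 0.271
grasp_force: 59.8
```

The stop is felt: total force has gone from 5.7 N to 9.9 N, so the spring holds about 4 N. I'm withdrawing.

Emit:
play_rows:
  commands:
    - [-1,0,0,0,0,0]
    - [-2,0,0,0,0,0]
    - [-5,0,0,0,0,0]
    - [-12,0,0,0,0,0]
    - [-20,0,0,0,0,0]

```text
time: 15.55
tool_pos: [0.5417, -0.016, 0.0413]
tool_rot: [-0.0, 0.767, 0.642, 0.0]
contact_force: [-0.5, -0.0, -1.7]
gripper_width: 0.267
grasp_force: 59.7
```

Emit:
play_rows:
  commands:
    - [-25,0,0,0,0,0]
    - [-30,0,0,0,0,0]
    - [-30,0,0,0,0,0]
    - [-30,0,0,0,0,0]
    - [-25,0,0,0,0,0]

```text
time: 15.97
tool_pos: [0.5161, -0.1563, 0.0415]
tool_rot: [0.0, 0.768, 0.641, 0.0]
contact_force: [0.3, -0.2, -1.2]
gripper_width: 0.266
grasp_force: 59.7
```

Emit:
play_rows:
  commands:
    - [-5,0,0,0,0,0]
    - [0,0,7,0,0,0]
    - [0,0,6,0,0,0]
    - [0,0,4,0,0,0]
    - [0,0,0,0,0,0]

```text
time: 16.38
tool_pos: [0.5147, -0.1574, 0.0223]
tool_rot: [-0.002, 0.767, 0.641, -0.001]
contact_force: [-0.6, 0.6, -0.7]
gripper_width: 0.271
grasp_force: 59.7
```

```bash
python3 - <<'E'
from h import *
st=manip.state();print(st["tool_pos"],st["contact_force"])
T=imaging.grab_frame("top");S=imaging.grab_frame("side")
A=[T["image"][150:290,200:400,::-1],S["image"][130:270,195:395,::-1]]
cv2.imwrite("pics/post.png",np.vstack([cv2.resize(a,None,fx=2.1,fy=2.1,interpolation=cv2.INTER_CUBIC) for a in A]))
E
```

```text
[ 0.51472602 -0.15738928  0.02234903] [-0.61036399  0.61743482 -0.74583019]
```

View pics/post.png

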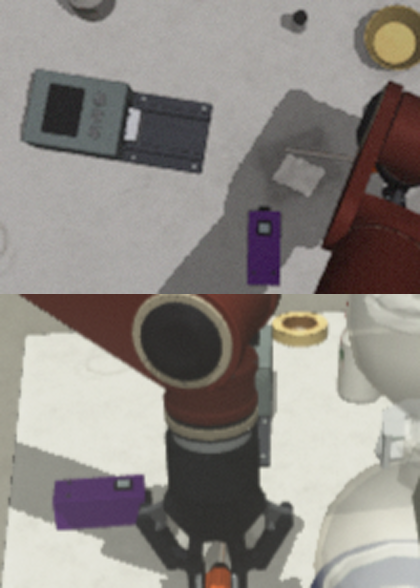

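The slide is now deep in the mouth, with only its rear strip visible at (132,123), and the blade is well clear of the plate. I'll set the screwdriver down, release it and lift.

Emit:
play_rows:
  commands:
    - [0,0,1,0,0,0]
    - [0,0,1,0,0,0]
    - [0,0,1,0,0,0]
    - [0,0,0,0,0,0]
    - [0,0,0,0,0,0]

```text
time: 16.9
tool_pos: [0.5159, -0.159, 0.0213]
tool_rot: [-0.0, 0.768, 0.641, 0.0]
contact_force: [0.6, 0.6, -0.6]
gripper_width: 0.265
grasp_force: 59.7
```

Emit:
play_rows:
  commands:
    - [0,0,0,0,0,0]
    - [0,0,0,0,0,0]
    - [0,0,0,0,0,0]
    - [0,0,0,0,0,0]
    - [0,0,0,0,0,0]
  hand: 55

```text
time: 17.32
tool_pos: [0.516, -0.1591, 0.0214]
tool_rot: [0.0, 0.768, 0.641, 0.0]
contact_force: [-0.1, 0.2, -0.1]
gripper_width: 0.643
grasp_force: 0.0
```

Emit:
play_rows:
  commands:
    - [0,0,-8,0,0,0]
    - [0,0,-20,0,0,0]
    - [0,0,-40,0,0,0]
    - [0,0,-40,0,0,0]
    - [0,0,-30,0,0,0]

```text
time: 17.73
tool_pos: [0.5166, -0.1593, 0.1633]
tool_rot: [0.002, 0.768, 0.641, 0.001]
contact_force: [0.9, -0.7, -0.5]
gripper_width: 0.64
grasp_force: 0.0
```

Emit:
play_rows:
  commands:
    - [-20,0,-30,0,0,0]
    - [-40,0,0,0,0,0]
    - [-40,0,0,0,0,0]
    - [0,0,0,0,0,0]
    - [0,0,0,0,0,0]

```text
time: 18.15
tool_pos: [0.4977, -0.259, 0.1901]
tool_rot: [0.0, 0.769, 0.64, 0.0]
contact_force: [0.1, 0.7, -0.4]
gripper_width: 0.645
grasp_force: 0.0
```

```bash
python3 - <<'E'
from h import *
np.set_printoptions(precision=4,suppress=True)
f=wrist(); e=handle(f,.0125); print(*e,np.linalg.norm(e[0]-e[2]))
T=imaging.grab_frame("top")
A=[T["image"][80:290,150:420,::-1],f["image"][:,:,::-1]]
A=[cv2.resize(A[0],(400,311)),cv2.resize(A[1],(400,250))]
cv2.imwrite("pics/end.png",np.vstack(A))
E
```

```text
[ 0.5202 -0.1317  0.0125] [ 0.5131 -0.172   0.0125] [ 0.5054 -0.2158  0.0125] 0.08543745928826711
```

View pics/end.png

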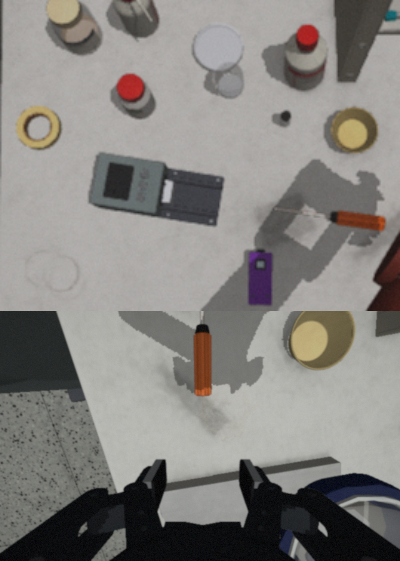

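The driver lies flat: its handle measures 85.4 mm at 12.5 mm height. It is clear of the reader, the slide has stayed in and the bystanders look untouched.

```bash
python3 -c "
from plant import manip
print(manip.job_done())"
```

```text
the job is handed in; nothing more can be done
None
```

The slide is pressed against the hidden stop with about 4 N of spring force by my estimate, the screwdriver lies flat on the bench clear of the reader, and the job is handed in; no verdict came back.

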